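# Put the calibration weights back in their graded block

## Robot

A 6-joint arm with a two-finger parallel gripper is mounted at the origin on a cart in front of the work surface, level with it; the furniture and walls round the work are solid. World frame = base frame: x ahead of the robot, y to its left, z up, the work surface at z = 0. Lengths are in m, angles in degrees, forces in N, time in s.
With the tool pointing down it reaches from about 0.25 to 0.725 m from the base axis. Payload 9.7 kg.
Tool frame: the origin (TCP) lies midway between the tips of the shut fingers; the grasp point (between the pads) lies 19 mm behind it; z points along the fingers, y is the line along which they close (so a half turn about z gives the same grasp; the last joint's range is limited). The gripper opens to 85 mm and grips with 20 to 120 N. Pads are 22 mm wide; open, the fingers measure 114 mm over their backs; the gripper's body (76 mm by 85 mm) begins 54 mm behind the grasp point. The pads swing forward as they close: fully open they stand 13 mm farther back than shut.
Start: joints at [-75.229, 4.979, 10.078, 95.1, 0, 90], TCP at [0.14, -0.532, 0.231] pointing down, gripper open.
Joint ranges: [-179.16, 179.16], [-48.56, 103.87], [-65.8, 70.77], [-126.05, 130.52], [-82.76, 87.17], [-180, 180]. Speed limits (degrees/s): [127.2, 127.2, 147.25, 180, 180, 180].

## Interface

Orientations are given as [roll, pitch, yaw] about the fixed x, y, z axes, in that order (R = Rz(yaw) Ry(pitch) Rx(roll)).
In Python, from workcell import * gives the robot as it stands.
- The arm moves only by the tool servo_tool, never from a script. Its argument "moves" is a list of rows, each a list of 4 numbers: the shift along the world's x, y, z in parts of the range, where 1.0 means 100 cm, then the turn about the world's z in shares of pi rad (1.0 is pi rad). A call has 1 to 20 rows; each row is the pose to reach, as a shift and turn from the pose commanded when the call began; what a row does not reach only later rows make up. A row lasts 1/12 s, in which the tool goes at most 41.7 mm and 7.16 degrees, less where a joint would pass 70% of its speed; a pose out of reach is approached as far as the arm can. A call with a gripper value outside its range is refused whole. "claw" is the closure, from 0 (fully open) to 1 (shut), set as the call begins (left out, the last holds). The fingers move at their own pace and stop on an object; "force" is the grip in N (left out, the last holds). Time passes only in rows, so rows that repeat a pose let the fingers close. It gives the time, the measured TCP pose, the force, the opening and the grip force at its end, in the units of the state.
- get_obs(): the state, without advancing time (a new reading comes with each control period).
- camera(name): name is "side" or "top" or "wrist"; returns the picture (400x640x3 uint8, red, green, blue); there is no depth.
- get_calibration(name): a dict with "fx", "fy", "cx", "cy" (pixels), "rvec" (rotation vector, rad) and "tvec" (3), from world to camera coordinates, as OpenCV has them; the wrist camera has in their place "tool_from_camera" (4x4, takes a point from camera to tool coordinates, whose origin is the TCP and whose axes are the flange's). Camera axes: x right, y down, z forward; pixel columns grow to the right and rows downward; lengths in m; the calibration is good to about 2 mm. A picture is of the moment at which its call begins: read the wrist's pose just before it. get_calibration takes no time and is no camera call.
- job_done(): hands the job in; it is judged then, once.
The state is a dict: "time": time; "q": joint angles; "qd": joint speeds; "joint_efforts": joint torques, N m; "ee_pos": TCP position; "tcp_rot": TCP orientation; "wrist_force": force on the tool from outside, world axes, zero at the start; "torque": the same for the moment, N m; "opening": finger opening in m; "grasp_force": force on a finger pad.
Only numpy, scipy, OpenCV 4.12 (cv2) and the standard library are available. Lean on these libraries where they do the work, as an engineer would, in place of code of your own. Each camera call takes 0.05 s, during which the arm holds its last target. There are 200 camera calls.

## Task

The balance has just been checked: put all four steel weights, the one on the balance pan and the three on the bench, back upright in the wooden block, each seated at the bottom of the well made for its size so that they stand in order from smallest to largest. Set each weight down rather than dropping it, do not press or knock the balance, and leave the amber vial and the beaker where they are.

Things in the scene. Friction and masses are not known exactly. Their poses are not given: they have to be found in the camera images.
- weight_500g: polished steel 500 g weight: upright cylindrical body 38 mm in diameter and 43 mm high, narrow neck, round flat-topped knob 34 mm in diameter from 47 to 61 mm above the underside; 61 mm tall, 0.5 kg. Origin: centre of its underside, z up its axis. Starts standing on the pan of the balance. Belongs in the largest well of weight_block.
- weight_200g: polished steel 200 g weight: upright cylindrical body 28 mm in diameter and 32 mm high, narrow neck, round flat-topped knob 25 mm in diameter from 35 to 46 mm above the underside; 46 mm tall, 0.2 kg. Origin: centre of its underside, z up its axis. Starts standing on the bench. Belongs in the second largest well of weight_block.
- weight_100g: polished steel 100 g weight: upright cylindrical body 22 mm in diameter and 26 mm high, narrow neck, round flat-topped knob 20 mm in diameter from 28.5 to 38 mm above the underside; 38 mm tall, 0.1 kg. Origin: centre of its underside, z up its axis. Starts standing on the bench. Belongs in the second smallest well of weight_block.
- weight_50g: polished steel 50 g weight: upright cylindrical body 18 mm in diameter and 20 mm high, narrow neck, round flat-topped knob 16 mm in diameter from 22 to 30 mm above the underside; 30 mm tall, 0.05 kg. Origin: centre of its underside, z up its axis. Starts standing on the bench. Belongs in the smallest well of weight_block.
- weight_block: hardwood block 66 x 210 x 24 mm (x, y, z), fixed, at any yaw. Origin: centre of its underside, y along it, z up. Row of four round wells at x = 0: diameter 26 mm at y = -81 (50 g), 30 at -36 (100 g), 36 at +14 (200 g), 46 at +72 mm (500 g); each 8 mm wider than its weight, 3 mm chamfer, mouth at z = 24, flat grey felt bottom at z = 10 mm (14 mm deep).
- balance: white top-loading laboratory balance, 262 x 190 mm, 65 mm high, fixed on the bench, its display and keys at its -x side. Origin at the centre of its underside, z up. The flat round steel pan, 120 mm in diameter, is centred at x = +35 mm, y = 0, its top 76 mm above the origin; it does not give.
- amber_vial: amber screw-cap vial, 28 mm in diameter, 62 mm tall, standing on the bench behind the small weights; to be left alone. Origin at the centre of its underside.
- beaker: small clear beaker, 52 mm in diameter, 68 mm tall, standing on the bench in front of the block; to be left alone. Origin at the centre of its underside.

How it is judged (in metres and radians):
At the end, for the whole second after the job is handed in: Each weight stands in the well made for it: underside within 3 mm of the well's bottom, axis within 8 mm of the well's centre along either axis of the block, tilt under 0.1 rad, released and at rest (x of weight_50g in the frame of weight_block between -0.008 and 0.008 m and y of weight_50g in the frame of weight_block between -0.089 and -0.073 m and z of weight_50g in the frame of weight_block between 0.007 and 0.013 m and angle between each of weight_50g, weight_100g, weight_200g, weight_500g's own z axis and vertical below 0.1 rad and linear speed of each of weight_50g, weight_100g, weight_200g, weight_500g below 0.02 m/s and angular speed of each of weight_50g, weight_100g, weight_200g, weight_500g below 0.2 rad/s and x of weight_100g in the frame of weight_block between -0.008 and 0.008 m and y of weight_100g in the frame of weight_block between -0.044 and -0.028 m and z of weight_100g in the frame of weight_block between 0.007 and 0.013 m and x of weight_200g in the frame of weight_block between -0.008 and 0.008 m and y of weight_200g in the frame of weight_block between 0.006 and 0.022 m and z of weight_200g in the frame of weight_block between 0.007 and 0.013 m and x of weight_500g in the frame of weight_block between -0.008 and 0.008 m and y of weight_500g in the frame of weight_block between 0.064 and 0.08 m and z of weight_500g in the frame of weight_block between 0.007 and 0.013 m); the robot touches nothing.
It fails at once if a weight is let fall: out of the fingers and faster than 0.6 m/s (a fall of about 2 cm) ((linear speed of weight_50g above 0.6 m/s and contact force between the fingers and weight_50g below 0.02 N) or (linear speed of weight_100g above 0.6 m/s and contact force between the fingers and weight_100g below 0.02 N) or (linear speed of weight_200g above 0.6 m/s and contact force between the fingers and weight_200g below 0.02 N) or (linear speed of weight_500g above 0.6 m/s and contact force between the fingers and weight_500g below 0.02 N)).
It fails at once if the robot presses or knocks the balance with more than 15 N (contact force between any of the fingers, the arm and balance above 15 N).
It fails at once if the amber vial or the beaker is pushed more than 25 mm from its place (distance of any of amber_vial, beaker from where it was at the start of the episode above 0.025 m).
It also fails if it takes over 128 s, if anything falls off the work surface, if the arm or the gripper's body presses on something with over 40 N, if the wrist force passes 120 N, or if a joint passes its speed limit or range.

## Working session

There is one attempt and no reset: what is moved stays moved. The work goes in short steps, Python scripts to look and compute and a tool call to move; the robot and the scene stay as the last step left them, time stands still between calls to the robot, and variables do not carry over. Pictures are saved under pics/ and viewed, at most 14 in all, crops included, and the job is handed in when it is done.

Besides the shell and the picture viewer there is one more tool, called after "Emit:" as name(argument=value, ...) on one line, values as JSON. servo_tool: Moves the arm, as the interface text tells. Its arguments: {"type":"object","properties":{"moves":{"type":"array","items":{"type":"array","items":{"type":"number"}}},"claw":{"type":"number"},"force":{"type":"number"}},"required":["moves"]}

```bash
mkdir -p pics
python3 - <<'E'
from workcell import *
import cv2,numpy as np
o=get_obs();print(o['time'],o['ee_pos'],o['tcp_rot'],o['opening'])
for n in ['top','side','wrist']:
    cv2.imwrite(f'pics/{n}0.png',cv2.cvtColor(camera(n),cv2.COLOR_RGB2BGR));print(n,get_calibration(n))
E
```

```text
0.0 [ 0.14017009 -0.531594    0.23057521] [-1.79922339e+02 -2.79391706e-04  1.47698993e+01] 0.08529331389842712
top {'fx': 513.6346908817828, 'fy': 513.6346908817828, 'cx': 318.6480960653579, 'cy': 197.77230110843783, 'rvec': array([ 2.09178341, -2.11543159,  0.24614539]), 'tvec': array([0.03610139, 0.56375328, 1.23493925])}
side {'fx': 518.39810043304, 'fy': 518.39810043304, 'cx': 318.1274899347347, 'cy': 203.56766061060588, 'rvec': array([ 0.07986543, -2.56357548,  1.7179582 ]), 'tvec': array([0.54764907, 0.08435438, 1.16023958])}
wrist {'fx': 359.91297581047763, 'fy': 359.91297581047763, 'cx': 319.7507063932952, 'cy': 203.6421136589393, 'tool_from_camera': array([[-5.21792366e-04, -9.64290305e-01, -2.64847005e-01,
         6.74184659e-02],
       [ 9.99999863e-01, -4.94025238e-04, -1.71451995e-04,
        -1.06253261e-03],
       [ 3.44883919e-05, -2.64847058e-01,  9.64290431e-01,
        -1.43434256e-01],
       [ 0.00000000e+00,  0.00000000e+00,  0.00000000e+00,
         1.00000000e+00]])}
```

View pics/top0.png

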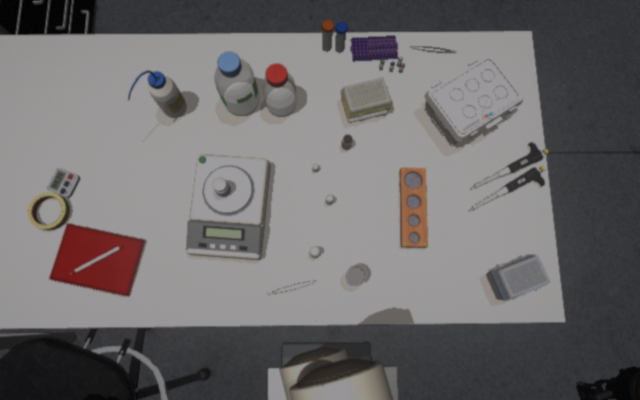

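View pics/side0.png

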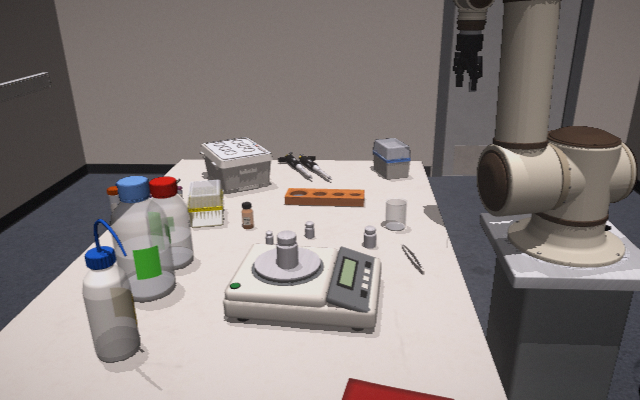

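The top view shows the 500 g knob at (222,186), 50 g at (316,167), 100 g at (330,198) and 200 g at (316,251). The orange block's wells run from (413,180), the largest, down to about (414,239). The vial is at (347,141) and the beaker at (357,275). The side view agrees with this.

```bash
cat > h.py <<'E'
from workcell import *
import cv2,numpy as np
from scipy.spatial.transform import Rotation as Ro
def snap(n,f=None):
    o=get_obs();im=camera(n)
    if f: cv2.imwrite(f'pics/{f}.png',cv2.cvtColor(im,cv2.COLOR_RGB2BGR))
    return o,im
def ray(n,o=None):
    c=get_calibration(n);K=np.array([[c['fx'],0,c['cx']],[0,c['fy'],c['cy']],[0,0,1]])
    if n=='wrist':
        T=np.eye(4);T[:3,:3]=Ro.from_euler('xyz',o['tcp_rot'],degrees=True).as_matrix();T[:3,3]=o['ee_pos']
        T=T@c['tool_from_camera'];return K,T[:3,:3],T[:3,3]
    R=cv2.Rodrigues(c['rvec'])[0];return K,R.T,-R.T@c['tvec']
def px2w(n,uv,z,o=None):
    K,R,t=ray(n,o);d=R@np.linalg.solve(K,[uv[0],uv[1],1.]);return t+d*(z-t[2])/d[2]
def w2px(n,p,o=None):
    K,R,t=ray(n,o);q=K@(R.T@(np.array(p)-t));return q[:2]/q[2]
E
python3 - <<'E'
from h import *
for k,uv,z in [('500',(222,186),.137),('50',(316,167),.03),('100',(330,198),.038),('200',(316,251),.046),('w500',(413,180),.024),('w200',(413,202),.024),('w100',(413.5,221),.024),('w50',(414,239),.024),('vial',(347,138),.062),('beaker',(360,270),.068),('pan',(228,188),.076)]:
    print(k,px2w('top',uv,z).round(4))
im=cv2.imread('pics/top0.png');hsv=cv2.cvtColor(im,cv2.COLOR_BGR2HSV)
m=cv2.inRange(hsv,(5,120,90),(20,255,255));m[:,:380]=0;m[:,450:]=0
c=max(cv2.findContours(m,0,2)[0],key=cv2.contourArea);r=cv2.minAreaRect(c);b=cv2.boxPoints(r)
P=np.array([px2w('top',p,.024) for p in b]);print(P.round(4),P.mean(0))
E
```

```text
500 [0.5787 0.2614 0.137 ]
50 [0.6553 0.0355 0.03  ]
100 [5.693e-01 3.000e-04 3.800e-02]
200 [0.4315 0.0379 0.046 ]
w500 [ 0.6188 -0.2195  0.024 ]
w200 [ 0.5595 -0.2164  0.024 ]
w100 [ 0.5092 -0.215   0.024 ]
w50 [ 0.4623 -0.2138  0.024 ]
vial [ 0.7236 -0.046   0.062 ]
beaker [ 0.3811 -0.0691  0.068 ]
pan [0.5891 0.2575 0.076 ]
[[ 0.6492 -0.1874  0.024 ]
 [ 0.6501 -0.2521  0.024 ]
 [ 0.444  -0.2446  0.024 ]
 [ 0.4433 -0.1821  0.024 ]] [ 0.54663797 -0.2165681   0.024     ]
```

Careful with the scale: shifts go in shares of 100 cm and turns go in shares of pi rad. That gives: 53 cm is 0.53, 42 cm is 0.42, -0.293 rad is -0.0933.

Emit:
servo_tool(moves=[[0.1,0.13,0.02,-0.0223],[0.42,0.53,0.02,-0.0933],[0.42,0.53,0.02,-0.0933],[0.42,0.53,0.02,-0.0933],[0.42,0.53,0.02,-0.0933],[0.42,0.53,0.02,-0.0933],[0.42,0.53,0.02,-0.0933],[0.42,0.53,0.02,-0.0933],[0.42,0.53,0.02,-0.0933],[0.42,0.53,0.02,-0.0933],[0.42,0.53,0.02,-0.0933],[0.42,0.53,0.02,-0.0933],[0.42,0.53,0.02,-0.0933],[0.42,0.53,0.02,-0.0933],[0.42,0.53,0.02,-0.0933],[0.42,0.53,0.02,-0.0933],[0.42,0.53,0.02,-0.0933],[0.42,0.53,0.02,-0.0933],[0.42,0.53,0.02,-0.0933],[0.42,0.53,0.02,-0.0933]], claw=0, force=40)

```text
time: 1.82
ee_pos: [0.5593, -0.0115, 0.2513]
tcp_rot: [-179.6, 0.0, -1.3]
wrist_force: [0.3, -0.0, 0.0]
opening: 0.0857
grasp_force: 0.0
```

Run:
```python
from h import *
o,im=snap('wrist','w1');print(o['time'],o['ee_pos'],o['tcp_rot'],o['q'].round(1))
for p in [(.5787,.2614,.137),(.6553,.0355,.03),(.5693,0,.038),(.4315,.0379,.046),(.6188,-.2195,.024),(.4623,-.2138,.024)]: print(p,w2px('wrist',p,o).round(0))
```

```text
1.8167 [ 0.55934766 -0.0115136   0.25130555] [-1.79638429e+02  2.94226994e-02 -1.31701495e+00] [ -1.4   6.8  14.3  97.5   0.4 180. ]
(0.5787, 0.2614, 0.137) [-50. 181.]
(0.6553, 0.0355, 0.03) [271.  75.]
(0.5693, 0, 0.038) [311. 164.]
(0.4315, 0.0379, 0.046) [279. 293.]
(0.6188, -0.2195, 0.024) [531. 108.]
(0.4623, -0.2138, 0.024) [507. 254.]
```

View pics/w1.png

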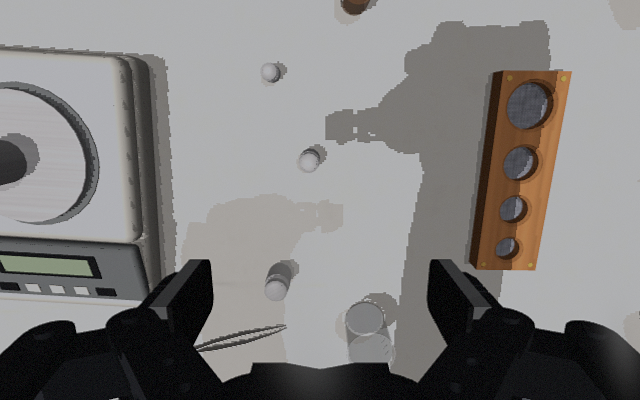

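The wrist view shows the 50 g knob at (271,72), 100 g at (309,160) and 200 g at (277,288). The wells run from (529,104), the largest, to (507,248). Joint 6 is at its limit, so I'll use positive yaw on this side. Next I move above the 50 g weight.

Scaled: -12 cm is -0.12, 9.6 cm is 0.096, 0.12 rad is 0.0382.

Emit:
servo_tool(moves=[[0.03,0.02,-0.04,0.0382],[0.06,0.03,-0.08,0.0509],[0.096,0.04,-0.12,0.0509],[0.096,0.04,-0.12,0.0509],[0.096,0.04,-0.12,0.0509],[0.096,0.04,-0.12,0.0509],[0.096,0.04,-0.12,0.0509],[0.096,0.04,-0.12,0.0509]])

```text
time: 2.53
ee_pos: [0.656, 0.0285, 0.1338]
tcp_rot: [-179.6, -0.2, 7.9]
wrist_force: [0.4, 0.1, 1.0]
opening: 0.0853
grasp_force: 0.0
```

Run:
```python
from h import *
o,im=snap('wrist','w2');print(o['time'],o['ee_pos'],o['tcp_rot'],o['q'].round(1),w2px('wrist',(.6553,.0355,.03),o))
```

```text
2.5333 [0.65597184 0.02848436 0.13380288] [-1.79643374e+02 -1.66139360e-01  7.87324624e+00] [  2.3  18.8  15.5  86.5   0.4 174.5] [312.39011324 202.80797887]
```

View pics/w2.png

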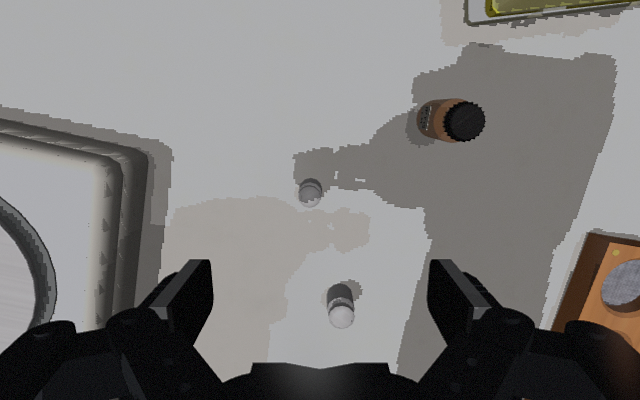

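Run:
```python
import cv2
im=cv2.imread('pics/w2.png')
a=cv2.resize(im[170:220,280:340],None,fx=6,fy=6,interpolation=0);b=cv2.resize(im[270:335,310:370],None,fx=6,fy=6,interpolation=0)[:300]
c=cv2.resize(im[280:330,310:370],None,fx=6,fy=6,interpolation=0)
cv2.imwrite('pics/c2.png',cv2.hconcat([a,c]))
```

```text
(no output)
```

View pics/c2.png

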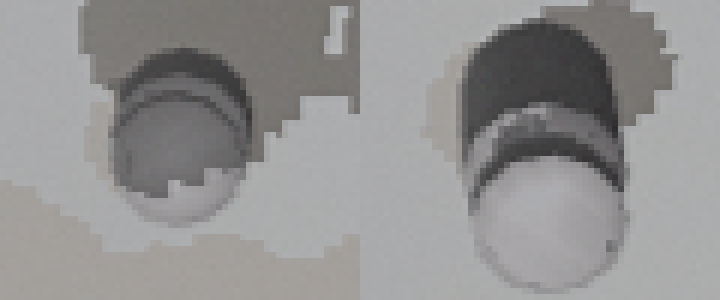

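Run:
```python
from h import *
o=get_obs()
print(px2w('wrist',(310,196.5),.03,o),px2w('wrist',(341.7,317.2),.038,o),o['ee_pos'],o['opening'])
print(px2w('wrist',(464,121),.062,o))
```

```text
[0.65977229 0.0379244  0.03      ] [0.5721236  0.00210304 0.038     ] [0.65607417 0.02862112 0.13387248] 0.08506541889477041
[ 0.72520728 -0.04507351  0.062     ]
```

Scaled: -11.5 cm is -0.115, -11 cm is -0.11.

Emit:
servo_tool(moves=[[0.004,0.009,0,0],[0.004,0.009,-0.03,0],[0.004,0.009,-0.06,0],[0.004,0.009,-0.09,0],[0.004,0.009,-0.11,0],[0.004,0.009,-0.115,0],[0.004,0.009,-0.115,0],[0.004,0.009,-0.115,0]])

```text
time: 3.25
ee_pos: [0.6608, 0.0387, 0.0181]
tcp_rot: [-179.6, -0.1, 8.0]
wrist_force: [0.6, -0.4, 1.0]
opening: 0.0857
grasp_force: 0.0
```

Emit:
servo_tool(moves=[[0,0,0,0],[0,0,0,0],[0,0,0,0],[0,0,0,0],[0,0,0,0],[0,0,0,0],[0,0,0,0],[0,0,0,0],[0,0,0,0],[0,0,0,0],[0,0,0,0],[0,0,0,0]], claw=1, force=25)

```text
time: 4.25
ee_pos: [0.6602, 0.0383, 0.0166]
tcp_rot: [-179.6, -0.0, 7.9]
wrist_force: [0.1, -1.6, 4.8]
opening: 0.0153
grasp_force: 24.6
```

Scaled: -23.8 cm is -0.238, 18.4 cm is 0.184, -0.17 rad is -0.0541.

Emit:
servo_tool(moves=[[0,0,0.02,0],[0,0,0.05,0],[0,0,0.08,0],[-0.015,-0.03,0.11,0],[-0.04,-0.06,0.14,-0.0255],[-0.06,-0.09,0.17,-0.0541],[-0.08,-0.13,0.184,-0.0541],[-0.1,-0.17,0.184,-0.0541],[-0.12,-0.2,0.184,-0.0541],[-0.13,-0.23,0.184,-0.0541],[-0.13,-0.238,0.184,-0.0541],[-0.13,-0.238,0.184,-0.0541],[-0.13,-0.238,0.184,-0.0541],[-0.13,-0.238,0.184,-0.0541]])

```text
time: 5.42
ee_pos: [0.5303, -0.1988, 0.1998]
tcp_rot: [-179.6, 0.0, -1.8]
wrist_force: [0.5, 0.1, -0.4]
opening: 0.0149
grasp_force: 24.5
```

Run:
```python
from h import *
o,im=snap('wrist');print(o['time'],o['ee_pos'],o['tcp_rot'],o['opening'],o['q'].round(1))
np.save('w3o.npy',np.r_[o['ee_pos'],o['tcp_rot']])
cv2.imwrite('pics/w3.png',cv2.cvtColor(im,cv2.COLOR_RGB2BGR))
```

```text
5.4167 [ 0.53030056 -0.19882536  0.19980081] [-1.79583390e+02  3.83224726e-02 -1.77141947e+00] 0.014923019291232546 [-20.7   6.9   8.6  91.9   0.4 161. ]
```

View pics/w3.png

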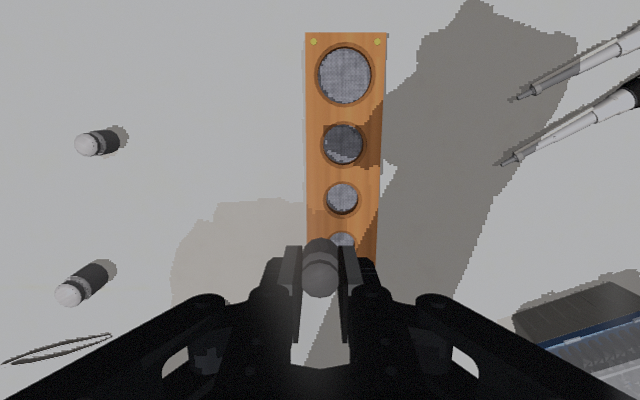

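The block is in clear view, with wells at (345,75), (343,143), (342,198) and (341,240). The 50 g weight hangs between the fingers at about (320,270).

```bash
cat >> h.py <<'E'
def load(f):
    a=np.load(f);return dict(ee_pos=a[:3],tcp_rot=a[3:])
E
python3 - <<'E'
from h import *
o=load('w3o.npy');im=cv2.imread('pics/w3.png');hsv=cv2.cvtColor(im,cv2.COLOR_BGR2HSV)
org=cv2.inRange(hsv,(3,90,30),(25,255,255))
# block edges along rows
for r in [50,100,180,215]:
    xs=np.where(org[r])[0];xs=xs[(xs>280)&(xs<410)];print(r,xs.min(),xs.max(),px2w('wrist',(xs.min(),r),.024,o)[:2].round(4),px2w('wrist',(xs.max()+1,r),.024,o)[:2].round(4))
cols=[np.where(org[:,c])[0].min() for c in range(312,380,8)];print('top edge',cols,px2w('wrist',(345,np.median(cols)),.024,o))
g=cv2.inRange(hsv,(0,0,30),(180,70,255));g=cv2.bitwise_and(g,cv2.bitwise_not(org));g[:, :306]=0;g[:,383:]=0;g[:36]=0
for c in cv2.findContours(cv2.morphologyEx(g,cv2.MORPH_OPEN,np.ones((3,3))),0,1)[0]:
    if cv2.contourArea(c)>200: 
        e=cv2.fitEllipse(c);print(np.round(e[0],1),np.round(e[1],1),cv2.boundingRect(c),px2w('wrist',e[0],.024,o).round(4),px2w('wrist',e[0],.010,o).round(4))
h=cv2.resize(im[215:310,270:370],None,fx=6,fy=6,interpolation=0);w=cv2.resize(im[40:220,300:390],None,fx=3,fy=3,interpolation=0)
h=cv2.copyMakeBorder(h,0,0,0,0,0)[:540];w=w[:540]
cv2.imwrite('pics/c3.png',cv2.hconcat([h[:, :500],w[:540]]))
E
```

```text
50 305 385 [ 0.6412 -0.1877] [ 0.639  -0.2543]
100 306 382 [ 0.6016 -0.1869] [ 0.5996 -0.2524]
180 307 378 [ 0.5322 -0.1849] [ 0.5302 -0.2499]
215 307 377 [ 0.4991 -0.1835] [ 0.4972 -0.2493]
top edge [np.int64(33), np.int64(33), np.int64(33), np.int64(33), np.int64(33), np.int64(33), np.int64(33), np.int64(33), np.int64(33)] [ 0.65295004 -0.2207609   0.024     ]
[327.5 307. ] [ 54.5 155.4] (306, 233, 57, 154) [ 0.4024 -0.2001  0.024 ] [ 0.3939 -0.2     0.01  ]
[341.6 197.4] [27.1 30.1] (326, 184, 31, 28) [ 0.515  -0.2158  0.024 ] [ 0.5114 -0.2165  0.01  ]
[379.1 255.9] [  6.  171.7] (375, 158, 8, 126) [ 0.4562 -0.2508  0.024 ] [ 0.45  -0.253  0.01 ]
[342.4 143.3] [37.3 38.4] (323, 125, 39, 38) [ 0.564  -0.2174  0.024 ] [ 0.5626 -0.2181  0.01  ]
[343.6  75.6] [51.6 54.2] (318, 49, 52, 55) [ 0.6203 -0.2192  0.024 ] [ 0.6213 -0.22    0.01  ]
```

View pics/c3.png

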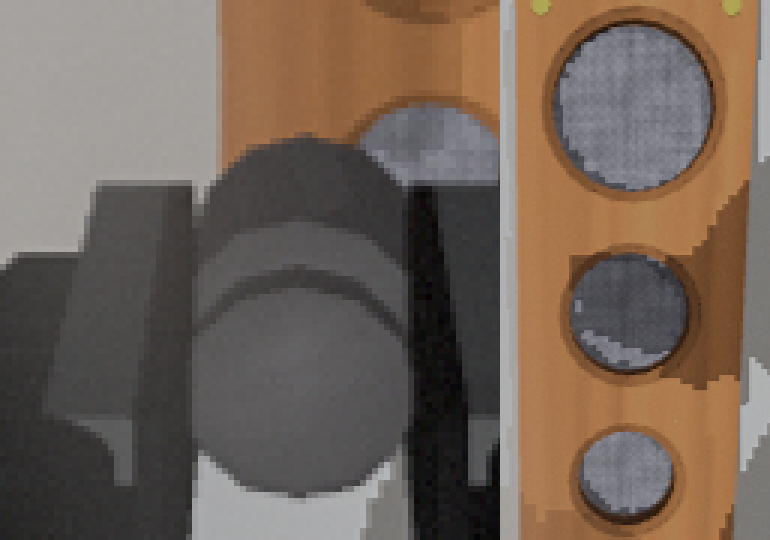

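The crop shows the 50 g weight upright, with its knob top centred at (320.2,278.6) between the pads. The wells are clean circles.

Run:
```python
from h import *
o=load('w3o.npy');p=px2w('wrist',(320.2,278.6),o['ee_pos'][2]+.0134,o);print(p,p-o['ee_pos'],o['ee_pos'])
print(np.array([.4671,-.2152])-p[:2])
```

```text
[ 0.53082821 -0.19792362  0.21320081] [0.00052765 0.00090175 0.0134    ] [ 0.53030056 -0.19882536  0.19980081]
[-0.06372821 -0.01727638]
```

Scaled: -14 cm is -0.14, -13.5 cm is -0.135.

Emit:
servo_tool(moves=[[-0.02,-0.006,0,0],[-0.05,-0.015,-0.03,0],[-0.064,-0.017,-0.06,0],[-0.064,-0.017,-0.09,0],[-0.064,-0.017,-0.12,0],[-0.064,-0.017,-0.135,0],[-0.064,-0.017,-0.14,0],[-0.064,-0.017,-0.14,0],[-0.064,-0.017,-0.14,0],[-0.064,-0.017,-0.14,0]])

```text
time: 6.3
ee_pos: [0.4671, -0.2166, 0.0618]
tcp_rot: [-179.7, -0.1, -1.7]
wrist_force: [0.0, 0.5, -0.5]
opening: 0.015
grasp_force: 24.5
```

Scaled: -3.4 cm is -0.034, -3.3 cm is -0.033.

Emit:
servo_tool(moves=[[0,0,-0.008,0],[0,0.0005,-0.016,0],[0,0.0005,-0.023,0],[0,0.0005,-0.028,0],[0,0.0005,-0.031,0],[0,0.0005,-0.033,0],[0,0.0005,-0.034,0],[0,0.0005,-0.034,0],[0,0.0005,-0.034,0]])

```text
time: 7.05
ee_pos: [0.4661, -0.2162, 0.0266]
tcp_rot: [-179.6, -0.0, -1.8]
wrist_force: [-1.3, -0.5, 0.9]
opening: 0.0148
grasp_force: 24.7
```

Scaled: 21.8 cm is 0.218, 11.3 cm is 0.113, 0.14 rad is 0.0446.

Emit:
servo_tool(moves=[[0,0,0,0],[0,0,0,0],[0,0,0,0],[0,0,0,0],[0,0,0,0],[0,0,0,0],[0,0,0.02,0],[0,0,0.05,0],[0,0,0.08,0],[0.02,0.03,0.11,0],[0.04,0.07,0.113,0.0191],[0.06,0.11,0.113,0.0446],[0.08,0.15,0.113,0.0446],[0.1,0.19,0.113,0.0446],[0.106,0.218,0.113,0.0446],[0.106,0.218,0.113,0.0446],[0.106,0.218,0.113,0.0446],[0.106,0.218,0.113,0.0446],[0.106,0.218,0.113,0.0446]], claw=0)

```text
time: 8.63
ee_pos: [0.5717, 0.0008, 0.1393]
tcp_rot: [-179.6, 0.0, 6.2]
wrist_force: [-0.3, -0.6, 0.6]
opening: 0.0856
grasp_force: 0.0
```

Run:
```python
from h import *
o,im=snap('wrist');print(o['time'],o['ee_pos'],o['tcp_rot'],o['opening'],o['q'].round(1))
np.save('w4o.npy',np.r_[o['ee_pos'],o['tcp_rot']])
cv2.imwrite('pics/w4.png',cv2.cvtColor(im,cv2.COLOR_RGB2BGR))
print(w2px('wrist',(.572,.002,.038),o),w2px('wrist',(.435,.04,.046),o),w2px('wrist',(.467,-.215,.04),o),px2w('wrist',(320,390),.04,o))
```

```text
8.6333 [0.57170158 0.00083808 0.13929928] [-1.79634227e+02  1.54385070e-02  6.16844062e+00] 0.08556992708040273 [-1.000e-01  7.100e+00  2.200e+00  8.520e+01  4.000e-01  1.737e+02]
[320.72535489 203.07759779] [253.48849287 368.74797011] [579.49910822 359.99183518] [ 0.41537399 -0.01437096  0.04      ]
```

View pics/w4.png

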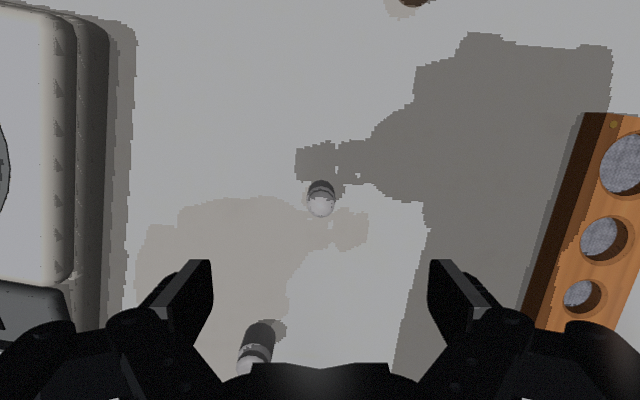

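The 100 g knob is at (321,204), as predicted. I descend and grip it.

Emit:
servo_tool(moves=[[0,0.001,-0.03,0],[0,0.001,-0.06,0],[0,0.001,-0.09,0],[0,0.001,-0.11,0],[0,0.001,-0.117,0],[0,0.001,-0.117,0],[0,0.001,-0.117,0],[0,0.001,-0.117,0]])

```text
time: 9.35
ee_pos: [0.573, 0.0024, 0.0243]
tcp_rot: [-179.6, -0.1, 6.2]
wrist_force: [-0.6, -0.2, 0.5]
opening: 0.0855
grasp_force: 0.0
```

Emit:
servo_tool(moves=[[0,0,0,0],[0,0,0,0],[0,0,0,0],[0,0,0,0],[0,0,0,0],[0,0,0,0],[0,0,0,0],[0,0,0,0],[0,0,0,0],[0,0,0,0],[0,0,0,0],[0,0,0,0]], claw=1, force=30)

```text
time: 10.35
ee_pos: [0.5722, 0.0029, 0.0225]
tcp_rot: [-179.6, -0.0, 6.2]
wrist_force: [0.5, 0.3, 3.1]
opening: 0.0189
grasp_force: 29.1
```

Scaled: -22 cm is -0.22, -20 cm is -0.2, -0.14 rad is -0.0446.

Emit:
servo_tool(moves=[[0,0,0.02,0],[0,0,0.05,0],[0,0,0.08,0],[-0.01,-0.03,0.09,-0.0159],[-0.02,-0.06,0.09,-0.0318],[-0.03,-0.095,0.09,-0.0446],[-0.04,-0.13,0.09,-0.0446],[-0.05,-0.165,0.09,-0.0446],[-0.06,-0.2,0.09,-0.0446],[-0.06,-0.22,0.09,-0.0446],[-0.06,-0.22,0.08,-0.0446],[-0.06,-0.22,0.06,-0.0446],[-0.06,-0.22,0.045,-0.0446],[-0.06,-0.22,0.04,-0.0446],[-0.06,-0.22,0.04,-0.0446],[-0.06,-0.22,0.04,-0.0446]])

```text
time: 11.68
ee_pos: [0.512, -0.2167, 0.0623]
tcp_rot: [-179.6, 0.0, -1.8]
wrist_force: [0.1, -0.3, -1.0]
opening: 0.0191
grasp_force: 29.3
```

Run:
```python
from h import *
o,im=snap('wrist');print(o['time'],o['ee_pos'],o['tcp_rot'],o['opening'],o['q'].round(1))
np.save('w5o.npy',np.r_[o['ee_pos'],o['tcp_rot']])
cv2.imwrite('pics/w5.png',cv2.cvtColor(im,cv2.COLOR_RGB2BGR))
```

```text
11.6833 [ 0.51199824 -0.21667037  0.06234039] [-1.79603431e+02  3.10090718e-02 -1.76643686e+00] 0.019057111699088424 [-23.1   6.1  -7.4  76.7   0.4 158.6]
```

View pics/w5.png

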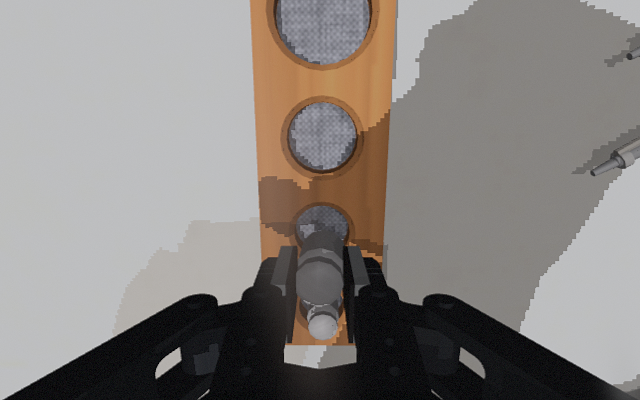

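The 50 g weight stands upright in its well at (323,327). The 100 g weight is lined up over the next well, so I lower and release it.

Scaled: -2.9 cm is -0.029, -2.85 cm is -0.0285.

Emit:
servo_tool(moves=[[0,0,-0.008,0],[0,0,-0.015,0],[0,0,-0.021,0],[0,0,-0.025,0],[0,0,-0.027,0],[0,0,-0.0285,0],[0,0,-0.029,0],[0,0,-0.029,0],[0,0,-0.029,0]])

```text
time: 12.48
ee_pos: [0.5121, -0.2172, 0.0335]
tcp_rot: [-179.6, -0.0, -1.8]
wrist_force: [-0.4, -1.2, -1.0]
opening: 0.0189
grasp_force: 29.3
```

Scaled: -0.08 cm is -0.0008.

Emit:
servo_tool(moves=[[0,0,-0.0008,0],[0,0,-0.0008,0],[0,0,-0.0008,0]])

```text
time: 12.73
ee_pos: [0.5122, -0.2172, 0.0327]
tcp_rot: [-179.6, -0.0, -1.8]
wrist_force: [0.8, -0.2, 0.8]
opening: 0.0192
grasp_force: 29.3
```

Scaled: 25.6 cm is 0.256, 24 cm is 0.24, 0.17 rad is 0.0541.

Emit:
servo_tool(moves=[[0,0,0,0],[0,0,0,0],[0,0,0,0],[0,0,0,0],[0,0,0,0],[0,0,0,0],[0,0,0.02,0],[0,0,0.05,0],[0,0,0.08,0],[0,0.02,0.11,0],[0,0.05,0.113,0.0191],[-0.01,0.09,0.113,0.0382],[-0.02,0.13,0.113,0.0541],[-0.04,0.17,0.113,0.0541],[-0.06,0.205,0.113,0.0541],[-0.077,0.24,0.113,0.0541],[-0.077,0.256,0.113,0.0541],[-0.077,0.256,0.113,0.0541],[-0.077,0.256,0.113,0.0541],[-0.077,0.256,0.113,0.0541]], claw=0)

```text
time: 14.4
ee_pos: [0.4352, 0.0385, 0.1455]
tcp_rot: [-179.6, -0.0, 8.0]
wrist_force: [0.2, -0.1, 0.0]
opening: 0.0854
grasp_force: 0.0
```

Run:
```python
from h import *
o,im=snap('wrist');print(o['time'],o['ee_pos'],o['tcp_rot'],o['opening'],o['q'].round(1))
np.save('w6o.npy',np.r_[o['ee_pos'],o['tcp_rot']])
cv2.imwrite('pics/w6.png',cv2.cvtColor(im,cv2.COLOR_RGB2BGR)[100:350,160:480].repeat(2,0).repeat(2,1))
print(w2px('wrist',(.435,.04,.046),o))
```

```text
14.4 [0.43522744 0.03850432 0.14554551] [-1.79637886e+02 -8.13719125e-03  7.95599928e+00] 0.08544509632776753 [  4.8 -11.4 -15.   86.4   0.4 176.9]
[320.1379133  204.44627417]
```

View pics/w6.png

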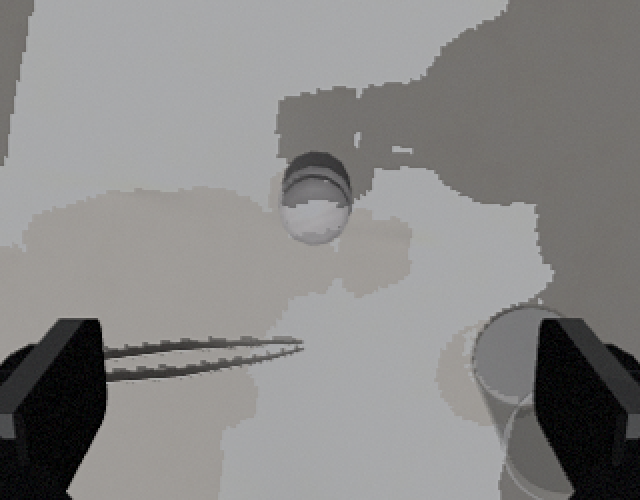

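The 200 g knob is at pixel (318,205.5) in full-image terms. The beaker is clear of the right finger, so I descend and grip.

Scaled: -11.8 cm is -0.118, -11 cm is -0.11.

Emit:
servo_tool(moves=[[-0.001,0.002,-0.03,0],[-0.001,0.002,-0.06,0],[-0.001,0.002,-0.09,0],[-0.001,0.002,-0.11,0],[-0.001,0.002,-0.118,0],[-0.001,0.002,-0.118,0],[-0.001,0.002,-0.118,0],[-0.001,0.002,-0.118,0]])

```text
time: 15.12
ee_pos: [0.4351, 0.0406, 0.029]
tcp_rot: [-179.6, -0.1, 7.9]
wrist_force: [0.8, -0.5, 0.9]
opening: 0.0854
grasp_force: 0.0
```

Emit:
servo_tool(moves=[[0,0,0,0],[0,0,0,0],[0,0,0,0],[0,0,0,0],[0,0,0,0],[0,0,0,0],[0,0,0,0],[0,0,0,0],[0,0,0,0],[0,0,0,0],[0,0,0,0],[0,0,0,0]], claw=1, force=40)

```text
time: 16.12
ee_pos: [0.4343, 0.041, 0.0281]
tcp_rot: [-179.6, -0.0, 8.0]
wrist_force: [-1.0, 0.8, 5.0]
opening: 0.0242
grasp_force: 39.0
```

Scaled: -26 cm is -0.26, 12.8 cm is 0.128, -0.17 rad is -0.0541.

Emit:
servo_tool(moves=[[0,0,0.02,0],[0,0,0.05,0],[0,0,0.08,0],[0.01,-0.02,0.1,-0.0159],[0.03,-0.05,0.1,-0.0318],[0.05,-0.085,0.1,-0.0541],[0.07,-0.12,0.1,-0.0541],[0.09,-0.155,0.1,-0.0541],[0.11,-0.19,0.1,-0.0541],[0.124,-0.225,0.1,-0.0541],[0.128,-0.25,0.1,-0.0541],[0.128,-0.26,0.09,-0.0541],[0.128,-0.26,0.07,-0.0541],[0.128,-0.26,0.05,-0.0541],[0.128,-0.26,0.04,-0.0541],[0.128,-0.26,0.04,-0.0541],[0.128,-0.26,0.04,-0.0541],[0.128,-0.26,0.04,-0.0541]])

```text
time: 17.62
ee_pos: [0.5625, -0.2189, 0.0687]
tcp_rot: [-179.6, -0.1, -1.8]
wrist_force: [-0.4, 0.2, -1.8]
opening: 0.024
grasp_force: 39.6
```

Run:
```python
from h import *
o,im=snap('wrist');print(o['time'],o['ee_pos'],o['tcp_rot'],o['opening'],o['q'].round(1))
np.save('w7o.npy',np.r_[o['ee_pos'],o['tcp_rot']])
cv2.imwrite('pics/w7.png',cv2.cvtColor(im,cv2.COLOR_RGB2BGR)[100:350,160:480].repeat(2,0).repeat(2,1))
```

```text
17.6167 [ 0.56248158 -0.21889884  0.06872303] [-1.79648286e+02 -7.35167323e-02 -1.76404099e+00] 0.024029911144250692 [-21.4  12.2   0.2  78.    0.4 160.3]
```

View pics/w7.png

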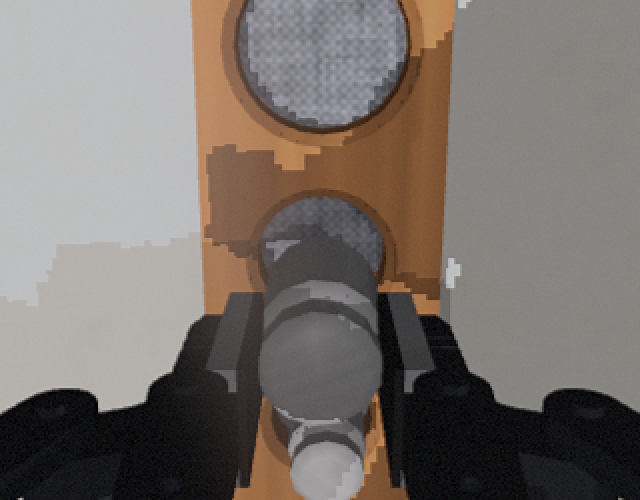

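The 200 g weight is over its well, and the 100 g weight is seated behind it at crop position (327,470). I lower it.

Emit:
servo_tool(moves=[[0,0,-0.008,0],[0,0,-0.015,0],[0,0,-0.021,0],[0,0,-0.025,0],[0,0,-0.028,0],[0,0,-0.0295,0],[0,0,-0.03,0],[0,0,-0.03,0],[0,0,-0.03,0],[0,0,-0.03,0]])

```text
time: 18.5
ee_pos: [0.5622, -0.2191, 0.0382]
tcp_rot: [-179.6, -0.0, -1.8]
wrist_force: [-2.7, 1.2, 5.4]
opening: 0.0244
grasp_force: 40.8
```

Scaled: 20 cm is 0.2, 18 cm is 0.18, 0.4 rad is 0.1273.

Emit:
servo_tool(moves=[[0,0,0,0],[0,0,0,0],[0,0,0,0],[0,0,0,0],[0,0,0,0],[0,0,0,0],[0,0,0.02,0],[0,0,0.05,0],[0,0,0.08,0],[0,0.01,0.12,0],[0,0.03,0.15,0],[0,0.06,0.18,0.0318],[0,0.1,0.2,0.0637],[0,0.14,0.2,0.0955],[0,0.18,0.2,0.1273]], claw=0)

```text
time: 19.75
ee_pos: [0.5624, -0.0379, 0.2395]
tcp_rot: [-179.7, -0.2, 21.3]
wrist_force: [0.7, 0.2, 0.3]
opening: 0.0854
grasp_force: 0.0
```

Scaled: 30.1 cm is 0.301, 28 cm is 0.28, 0.155 rad is 0.0493.

Emit:
servo_tool(moves=[[0,0.04,0,0.0255],[0.005,0.08,0,0.0493],[0.01,0.12,0,0.0493],[0.015,0.16,0,0.0493],[0.02,0.2,0,0.0493],[0.02,0.24,0,0.0493],[0.02,0.28,0,0.0493],[0.02,0.301,0,0.0493],[0.02,0.301,0,0.0493],[0.02,0.301,0,0.0493],[0.02,0.301,0,0.0493],[0.02,0.301,0,0.0493]])

```text
time: 20.75
ee_pos: [0.5822, 0.2607, 0.2377]
tcp_rot: [-179.6, -0.0, 29.9]
wrist_force: [0.1, 0.6, 0.2]
opening: 0.0854
grasp_force: 0.0
```

Run:
```python
from h import *
o,im=snap('wrist');print(o['time'],o['ee_pos'],o['tcp_rot'],o['opening'],o['q'].round(1))
np.save('w8o.npy',np.r_[o['ee_pos'],o['tcp_rot']])
cv2.imwrite('pics/w8.png',cv2.cvtColor(im,cv2.COLOR_RGB2BGR)[100:350,160:480].repeat(2,0).repeat(2,1))
print(w2px('wrist',(.582,.263,.137),o))
```

```text
20.75 [0.58221011 0.26074728 0.23771537] [-1.79635472e+02 -7.65088895e-03  2.99386919e+01] 0.08544339194718226 [ 24.   17.9  25.9  98.    0.4 174. ]
[319.1016624  203.22693772]
```

View pics/w8.png

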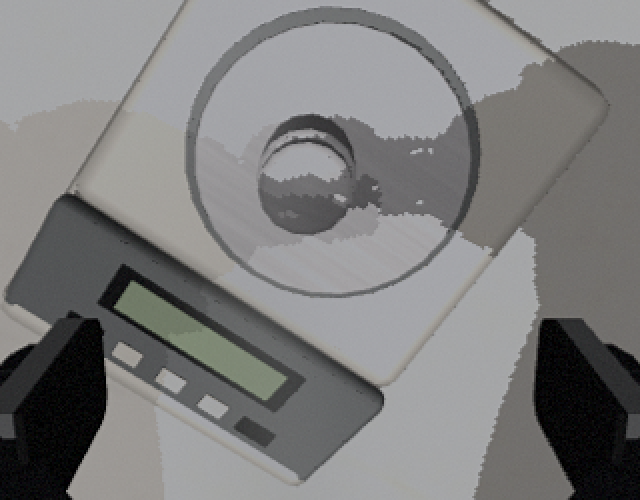

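The 500 g knob top is centred at full-image (313,194) on the pan.

Run:
```python
from h import *
o=load('w8o.npy');p=px2w('wrist',(313,194),.137,o);print(p,p-o['ee_pos'],np.hypot(p[0],p[1]))
```

```text
[0.58566103 0.2700188  0.137     ] [ 0.00345092  0.00927152 -0.10071537] 0.644910065562264
```

Scaled: -11.7 cm is -0.117, -11 cm is -0.11.

Emit:
servo_tool(moves=[[0.003,0.0085,0,0],[0.003,0.0085,-0.03,0],[0.003,0.0085,-0.06,0],[0.003,0.0085,-0.09,0],[0.003,0.0085,-0.11,0],[0.003,0.0085,-0.117,0],[0.003,0.0085,-0.117,0],[0.003,0.0085,-0.117,0],[0.003,0.0085,-0.117,0]])

```text
time: 21.55
ee_pos: [0.5859, 0.2706, 0.1226]
tcp_rot: [-179.6, -0.2, 30.0]
wrist_force: [0.9, 0.5, -0.1]
opening: 0.0852
grasp_force: 0.0
```

Emit:
servo_tool(moves=[[0,0,0,0],[0,0,0,0],[0,0,0,0],[0,0,0,0],[0,0,0,0],[0,0,0,0],[0,0,0,0],[0,0,0,0],[0,0,0,0],[0,0,0,0],[0,0,0,0],[0,0,0,0]], claw=1, force=70)

```text
time: 22.55
ee_pos: [0.5853, 0.2704, 0.1213]
tcp_rot: [-179.6, -0.1, 30.0]
wrist_force: [-0.3, -0.7, 5.3]
opening: 0.0309
grasp_force: 69.2
```

Scaled: 1 cm is 0.01, 0.9 cm is 0.009.

Emit:
servo_tool(moves=[[0,0,0.003,0],[0,0,0.006,0],[0,0,0.009,0],[0,0,0.01,0],[0,0,0.01,0],[0,0,0.01,0]])

```text
time: 23.05
ee_pos: [0.5849, 0.2703, 0.1302]
tcp_rot: [-179.6, 0.0, 30.0]
wrist_force: [-0.1, -0.2, -5.4]
opening: 0.031
grasp_force: 69.6
```

Run:
```python
from h import *
o,im=snap('wrist');print(o['time'],o['ee_pos'],o['tcp_rot'],o['opening'],o['wrist_force'])
np.save('w9o.npy',np.r_[o['ee_pos'],o['tcp_rot']])
s=camera('side')
a=cv2.cvtColor(im,cv2.COLOR_RGB2BGR)[180:330,240:400];b=cv2.cvtColor(s,cv2.COLOR_RGB2BGR)[185:335,220:380]
cv2.imwrite('pics/w9.png',cv2.resize(cv2.hconcat([a,b]),None,fx=2.5,fy=2.5,interpolation=0))
```

```text
23.05 [0.58493713 0.27028268 0.13016894] [-1.79620107e+02  3.23341848e-02  3.00048732e+01] 0.03098533543844388 [-0.05848878 -0.2418329  -5.36607117]
```

View pics/w9.png

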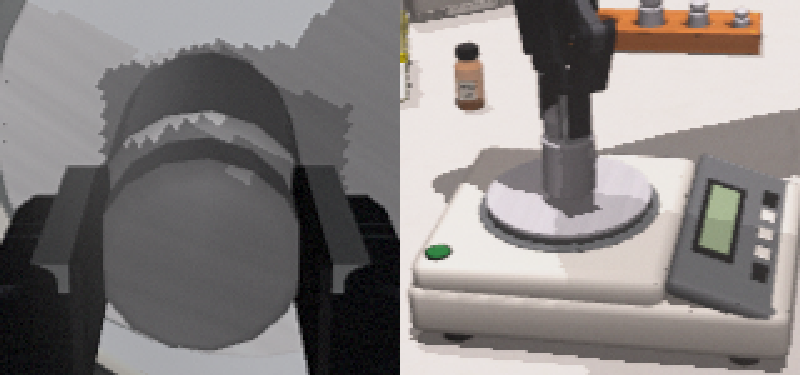

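The 500 g weight is lifted clear of the pan, upright and held squarely. In the side view the three seated weights stand in the block.

Scaled: -47 cm is -0.47, -46 cm is -0.46, -0.555 rad is -0.1767.

Emit:
servo_tool(moves=[[0,0,0.015,0],[0,0,0.035,0],[0,0,0.06,0],[0,-0.005,0.07,0],[0.002,-0.02,0.07,-0.0159],[0.004,-0.045,0.07,-0.0318],[0.006,-0.075,0.07,-0.0477],[0.008,-0.105,0.07,-0.0637],[0.01,-0.135,0.07,-0.0796],[0.013,-0.17,0.07,-0.0955],[0.016,-0.205,0.07,-0.1114],[0.019,-0.24,0.07,-0.1273],[0.022,-0.275,0.07,-0.1432],[0.025,-0.31,0.07,-0.1592],[0.028,-0.345,0.07,-0.1767],[0.031,-0.38,0.07,-0.1767],[0.034,-0.41,0.07,-0.1767],[0.035,-0.44,0.07,-0.1767],[0.035,-0.46,0.07,-0.1767],[0.035,-0.47,0.07,-0.1767]])

```text
time: 24.82
ee_pos: [0.6195, -0.2028, 0.1995]
tcp_rot: [-179.6, 0.1, -1.9]
wrist_force: [0.7, -0.1, -4.2]
opening: 0.0311
grasp_force: 70.3
```

Scaled: -11 cm is -0.11, -10.5 cm is -0.105.

Emit:
servo_tool(moves=[[0,-0.01,0,0],[0,-0.0215,-0.01,0],[0,-0.0215,-0.03,0],[0,-0.0215,-0.05,0],[0,-0.0215,-0.07,0],[0,-0.0215,-0.09,0],[0,-0.0215,-0.105,0],[0,-0.0215,-0.11,0],[0,-0.0215,-0.11,0],[0,-0.0215,-0.11,0]])

```text
time: 25.65
ee_pos: [0.6201, -0.2209, 0.0909]
tcp_rot: [-179.6, -0.0, -1.8]
wrist_force: [-0.1, -0.3, -4.3]
opening: 0.031
grasp_force: 70.3
```

Run:
```python
from h import *
o,im=snap('wrist');print(o['time'],o['ee_pos'],o['tcp_rot'],o['opening'],o['wrist_force'],o['q'].round(1))
np.save('w10o.npy',np.r_[o['ee_pos'],o['tcp_rot']])
cv2.imwrite('pics/w10.png',cv2.cvtColor(im,cv2.COLOR_RGB2BGR)[130:380,160:480].repeat(2,0).repeat(2,1))
```

```text
25.65 [ 0.62013995 -0.22087789  0.09085625] [-1.79623165e+02 -1.11718593e-02 -1.76091399e+00] 0.03103360237791513 [-0.08531543 -0.33227077 -4.30428958] [-19.8  19.5  11.6  82.2   0.4 162. ]
```

View pics/w10.png

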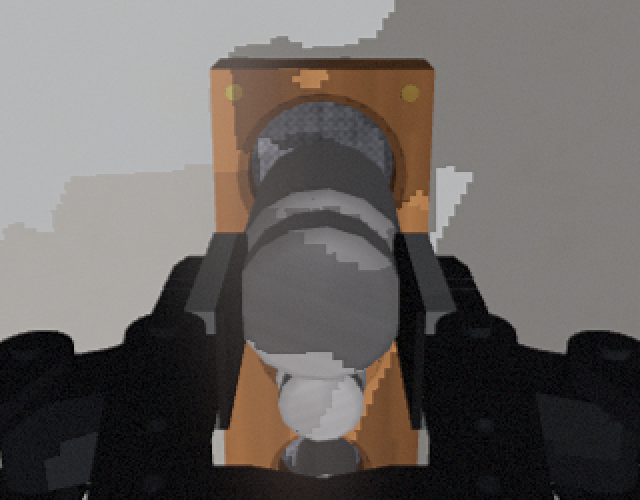

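The 500 g weight is centred over the large well, so I lower it.

Scaled: -3.5 cm is -0.035, -3.45 cm is -0.0345.

Emit:
servo_tool(moves=[[0,0,-0.008,0],[0,0,-0.016,0],[0,0,-0.023,0],[0,0,-0.028,0],[0,0,-0.031,0],[0,0,-0.033,0],[0,0,-0.0345,0],[0,0,-0.035,0],[0,0,-0.035,0],[0,0,-0.035,0]])

```text
time: 26.53
ee_pos: [0.6202, -0.2212, 0.0558]
tcp_rot: [-179.6, -0.0, -1.8]
wrist_force: [0.7, 0.4, -6.0]
opening: 0.0309
grasp_force: 70.3
```

Scaled: -0.06 cm is -0.0006.

Emit:
servo_tool(moves=[[0,0,-0.0006,0],[0,0,-0.0006,0],[0,0,-0.0006,0]])

```text
time: 26.78
ee_pos: [0.6203, -0.2213, 0.0554]
tcp_rot: [-179.6, -0.0, -1.8]
wrist_force: [-0.7, -0.3, -1.5]
opening: 0.031
grasp_force: 70.6
```

Emit:
servo_tool(moves=[[0,0,0,0],[0,0,0,0],[0,0,0,0],[0,0,0,0],[0,0,0,0],[0,0,0,0],[0,0,0,0],[0,0,0.02,0],[0,0,0.05,0],[0,0,0.08,0],[0,0,0.12,0],[-0.03,0,0.15,0],[-0.06,0,0.16,0],[-0.09,0,0.16,0],[-0.09,0,0.16,0],[-0.09,0,0.16,0],[-0.09,0,0.16,0]], claw=0)

```text
time: 28.2
ee_pos: [0.5303, -0.2213, 0.2151]
tcp_rot: [-179.6, -0.0, -1.8]
wrist_force: [0.6, -0.5, -0.0]
opening: 0.0852
grasp_force: 0.0
```

Run:
```python
from h import *
o,im=snap('wrist');print(o['time'],o['ee_pos'],o['wrist_force'],o['opening'])
bgr=cv2.cvtColor(im,cv2.COLOR_RGB2BGR);hsv=cv2.cvtColor(bgr,cv2.COLOR_BGR2HSV)
cv2.imwrite('pics/w11.png',bgr)
org=cv2.inRange(hsv,(3,90,30),(25,255,255))
# expected knob-top outline if seated; compare with Hough circles near it
g=cv2.medianBlur(cv2.cvtColor(bgr,cv2.COLOR_BGR2GRAY),3)
K,R,t=ray('wrist',o)
for n,w,h,r in [('500',(.620,-.2201),.061,.017),('200',(.562,-.2183),.046,.0125),('100',(.512,-.2166),.038,.010),('50',(.4671,-.2152),.030,.008)]:
    p=np.array([*w,h+.01]);u=w2px('wrist',p,o);px=360*r/(t[2]-p[2])
    if not(20<u[0]<620 and 20<u[1]<380): print(n,u);continue
    x0,y0=(u-35).astype(int).clip(0);c=cv2.HoughCircles(g[y0:y0+70,x0:x0+70],cv2.HOUGH_GRADIENT,1,50,param1=80,param2=8,minRadius=int(px*.85),maxRadius=int(px*1.15)+1)
    print(n,u.round(1),round(px,1),None if c is None else (c[0,0]+[x0,y0,0], (px2w('wrist',c[0,0,:2]+[x0,y0],p[2],o)-p).round(4)))
```

```text
28.2 [ 0.53028035 -0.22126672  0.21505643] [ 0.58485733 -0.52084539 -0.03894551] 0.08519384750728873
500 [317.2  73.9] 21.3 (array([316.5       ,  76.5       ,  24.39999962]), array([-0.0018,  0.0006,  0.    ]))
200 [317.6 148.9] 14.9 (array([319.5       , 149.5       ,  17.39999962]), array([-0.0005, -0.0015, -0.    ]))
100 [317.7 204. ] 11.6 (array([319.5, 204.5,  10. ]), array([-0.0005, -0.0016, -0.    ]))
50 [317.9 247.4] 9.0 (array([318.5       , 246.5       ,   9.30000019]), array([ 0.0009, -0.0006, -0.    ]))
```

All four knobs were detected within 2 mm of where they should be when seated, so I hand the job in.

```bash
python3 -c "
from workcell import *
print(job_done())"
```

```text
the job is handed in; nothing more can be done
None
```

I placed all four weights in their wells and handed the job in at about 28 s of arm time; the last wrist image put every knob within 2 mm of its seated position, and no verdict was returned.

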